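# Press the flanged bush home with the bench lever press

### The job

Two identical lever presses stand on the bench; one has a brass flanged bush standing part-way in its die, the other is empty. Pull the lever of the loaded press down through its full stroke so that the bush is pressed home, then ease the lever slowly back up to its rest - never let it fly back - and leave it there. Do not work the lever of the empty press.

Things in the scene. Friction and masses are not known exactly. Their poses are not given: they have to be found in the camera images.
- press_grip (a point): Middle of the black cross grip (24 mm diameter, 90 mm long, parallel to the hinge axis) at the end of the loaded press's lever, 200 mm from the hinge. Height about 0.28 m at rest, 0.118 m at the bottom. Can be pushed down from above; needs 3 N at rest to about 15 N at the bottom, and springs back up. Its axes are the press's at rest (-x front, z up) and turn with the lever.
- press_hinge (a point): Hinge centre of that lever, 165 mm above the bench, at the grey press's right side. Press axes: y hinge axis, z up, -x front. At lever angle q the grip is 0.2*cos(0.61-q) m in front of it and 0.2*sin(0.61-q) m above. The press (base 200x120x22 mm, head 200 mm high) is bolted down; place and yaw vary.
- press_lever (a joint): Loaded press's lever angle (rad): 0 at the rest stop (bar 35 degrees above level, held by its spring), growing as the grip goes down, 0.86 at the bottom stop. Drives the ram down 22 mm per rad. Let go at the bottom it flies back at over 2 rad/s; rising slower than 1.4 rad/s (0.28 m/s at the grip) counts as eased, as does letting go within 0.1 rad of rest.
- bush (a joint): How far (m) the brass bush is pushed down. Starts at 0 to 0.003, its flange (62 mm across, 4 mm thick) about 10 to 13 mm above the round steel die (72 mm across) under the ram; home at 0.011 or more. Stays where pushed. The ram meets it at 0.27 to 0.41 rad of lever and has it home from about 0.80 rad.
- spare_lever (a joint): Lever angle (rad) of the empty press, an identical machine with nothing in its die, to the left or right of the loaded one: 0 at rest (grip raised), 0.86 with the grip at the bottom.

How it is judged (in metres and radians):
On the way:
1. the loaded press's lever is pulled down through its stroke and the bush is home (value of joint press_lever above 0.78 rad and value of joint bush above 0.011 m), for 0.1 s.
At the end, for the whole second after the job is handed in: The bush is pushed down 11 mm or more (home), the loaded press's lever is back within 0.06 rad of its rest stop and still, and the empty press's lever is at its rest stop (within 0.06 rad) (value of joint each of press_lever, spare_lever below 0.06 rad and velocity of joint press_lever between -0.1 and 0.1 rad/s and value of joint bush above 0.011 m); the robot touches nothing.
It fails at once if the loaded press's lever flies back (rises faster than 1.4 rad/s) (velocity of joint press_lever below -1.4 rad/s).
It fails at once if the empty press's lever is worked (moved more than 0.2 rad) (value of joint spare_lever above 0.2 rad).
It also fails if it takes over 50 s, if anything falls off the work surface, if the arm or the gripper's body presses on something with over 40 N, if the wrist force passes 120 N, or if a joint passes its speed limit or range.

### The arm

A 6-joint arm with a two-finger parallel gripper is mounted at the origin on the work surface; the furniture and walls round the work are solid. World frame = base frame: x ahead of the robot, y to its left, z up, the work surface at z = 0. Lengths are in mm, angles in degrees, forces in N, time in s.
With the tool pointing down it reaches from about 350 to 850 mm from the base axis. Payload 8.1 kg.
Tool frame: the origin (TCP) lies at the very end of the fingers, on their centre line; the grasp point (between the pads) lies 19 mm behind it; z points along the fingers, y is the direction in which the jaws open and shut (so a half turn about z gives the same grasp; the last joint's range is limited). The gripper opens to 85 mm and grips with 20 to 120 N. Pads are 22 mm wide; open, the fingers measure 114 mm over their backs; the gripper's body (76 mm by 85 mm) begins 54 mm behind the grasp point. The pads swing forward as they close: fully open they stand 13 mm farther back than shut.
Start: joints at [69.993, 7.471, 85.268, -0, 87.261, -4.893], TCP at [156.428, 579.254, 231.292] pointing down, gripper open.
Joint ranges: [-169.43, 169.43], [-51.17, 129.36], [1.28, 143.12], [-76.62, 256.62], [0, 156.53], [-152.29, 152.29]. Speed limits (degrees/s): [136.94, 136.94, 159.86, 180, 180, 180].

### API

Orientations are given as [roll, pitch, yaw] about the fixed x, y, z axes, in that order (R = Rz(yaw) Ry(pitch) Rx(roll)).
In Python, from bench import sensors, viewer, job gives the robot as it stands.
- The arm moves only by the shell command python3 -m pendant 'ROWS' [FORCE]. ROWS is JSON, one flat list of numbers, 5 for each row, row after row: the shift along the world's x, y, z in mm, then the turn about the world's z in rad, then the finger opening in mm, from 0 to 85.4. In form: [x, y, z, twist, hand, x, y, z, twist, hand, ...]. A call has 1 to 12 rows; each row shifts and turns the pose as measured when the row begins; what a row does not reach is not made up. A row lasts 1/12 s, in which the tool goes at most 41.7 mm and 7.16 degrees, less where a joint would pass 70% of its speed; a pose out of reach is approached as far as the arm can. A call with a gripper value outside its range is refused whole. The fingers move at their own pace and stop on an object; FORCE is the grip in N (left out, the last holds). Time passes only in rows, so rows that do not move let the fingers close. It gives the time, the measured TCP pose, the force and the opening at its end, in the units of the state.
- sensors.sense(): the state, without advancing time (a new reading comes with each control period).
- viewer.snapshot(name): name is "scene" or "top" or "wrist"; returns a dict with "frame" (420x560x3 uint8, blue, green, red), "z_map" (420x560 float32, mm along the optical axis (not along the pixel's ray), 0 where there is no reading), "fx", "fy", "cx", "cy" (pixels), "view" (4x4, takes a point from world to camera coordinates). Camera axes: x right, y down, z forward; pixel columns grow to the right and rows downward; lengths in mm; the calibration is good to about 2 mm. A picture is of the moment at which its call begins.
- job.hand_in(): hands the job in, once; it reports no verdict.
The state is a dict: "time": time; "joint_pos": joint angles; "qd": joint speeds; "joint_efforts": joint torques, N m; "tool_pos": TCP position; "tcp_rot": TCP orientation; "ft_force": force on the tool from outside, world axes, zero at the start; "wrist_torque": the same for the moment, N m; "finger_gap": finger opening in mm.
Only numpy, scipy, OpenCV 4.12 (cv2) and the standard library are available. Lean on these libraries where they do the work, as an engineer would, in place of code of your own. Each camera call takes 0.05 s, during which the arm holds its last target.

## Working session

There is one attempt and no reset: what is moved stays moved. The work goes in short steps, Python scripts to look and compute and a shell command to move; the robot and the scene stay as the last step left them, time stands still between calls to the robot, and variables do not carry over. Pictures are saved under pics/ and viewed, and the job is handed in when it is done.

```bash
mkdir -p pics; python3 - <<'E'
from bench import sensors, viewer
import cv2,numpy as np
s=sensors.sense();print(s['time'],s['tool_pos'],s['tcp_rot'],s['ft_force'],s['finger_gap'])
for n in("scene","top"):
    d=viewer.snapshot(n);cv2.imwrite(f"pics/{n}0.png",d['frame']);np.savez(f"{n}0.npz",**d);print(n,d['fx'],d['cx'],d['cy'],np.round(d['view'],3).tolist())
E
```

```text
0.0 [156.23193805 578.73280463 230.21959328] [-1.79893433e+02 -8.50661990e-03  1.64888847e+02] [ 0.13476731  0.14705324 -1.40686214] 85.57556041364326
scene 516.132302433252 274.9295490288275 208.87482173889197 [[0.577, -0.817, -0.008, -426.9], [-0.495, -0.342, -0.799, 439.952], [0.65, 0.465, -0.601, 982.67], [0.0, 0.0, 0.0, 1.0]]
top 505.88564475474084 273.09692165617577 197.2864096467106 [[0.013, -1.0, -0.01, -67.973], [-0.992, -0.011, -0.126, 649.304], [0.126, 0.011, -0.992, 1412.869], [0.0, 0.0, 0.0, 1.0]]
```

View pics/scene0.png

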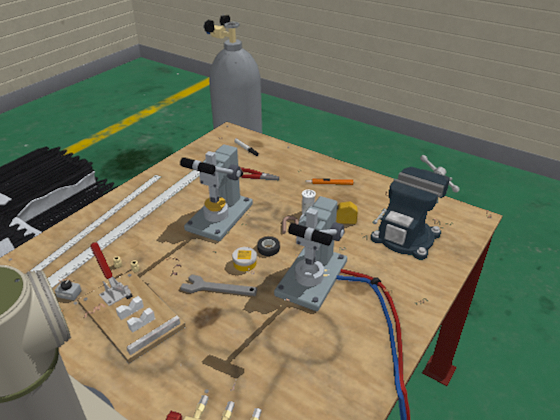

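View pics/top0.png

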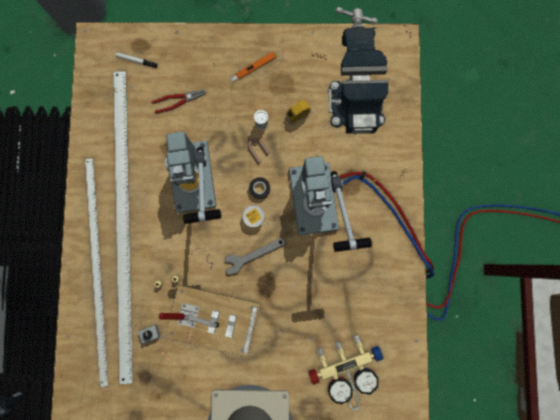

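```bash
cat > h.py <<'E'
import numpy as np,cv2
def load(n): return dict(np.load(n))
def w(d,u,v,z=None):
    z=d['z_map'][v,u] if z is None else z
    p=np.array([(u-d['cx'])/d['fx']*z,(v-d['cy'])/d['fy']*z,z,1]); return (np.linalg.inv(d['view'])@p)[:3]
def pts(d):
    v,u=np.mgrid[0:420,0:560];z=d['z_map']
    p=np.stack([(u-d['cx'])/d['fx']*z,(v-d['cy'])/d['fy']*z,z,np.ones_like(z)],-1); return (p@np.linalg.inv(d['view']).T)[...,:3]
E
python3 - <<'E'
from h import *
t=load('top0.npz');s=load('scene0.npz')
a=cv2.resize(t['frame'][120:280,140:400],None,fx=3,fy=3,interpolation=2)
cv2.imwrite('pics/tz.png',a)
cv2.imwrite('pics/sz.png',cv2.resize(s['frame'][130:320,160:370],None,fx=3,fy=3,interpolation=2))
for n,d,boxes in(('top',t,[(180,205,225,225),(330,235,375,255)]),('scene',s,[(175,150,220,180),(285,218,335,248)])):
    P=pts(d)
    for b in boxes:
        Q=P[b[1]:b[3],b[0]:b[2]].reshape(-1,3);c=d['frame'][b[1]:b[3],b[0]:b[2]].reshape(-1,3).max(1)
        m=(c<60)&(Q[:,2]>200)&(Q[:,2]<330);Q=Q[m];e,V=np.linalg.eigh(np.cov(Q.T));x=V[:,2]
        pr=(Q-Q.mean(0))@x
        print(n,m.sum(),np.round(np.median(Q,0)),np.round(Q.mean(0)),'axis',np.round(x,3),pr.min(),pr.max(),'zmax',np.percentile(Q[:,2],95))
E
```

```text
top 279 [572. 114. 289.] [572. 107. 289.] axis [-0.164  0.986 -0.012] -45.2531132210989 43.752347955575665 zmax 294.20572578402016
top 263 [ 510. -243.  290.] [ 510. -250.  290.] axis [-0.147  0.989  0.001] -43.07978368203744 43.285236954889285 zmax 293.9963776058634
scene 254 [567.  91. 286.] [568.  99. 285.] axis [-0.198  0.98   0.02 ] -38.837147293361575 50.090088339812034 zmax 292.17966408044515
scene 397 [ 503. -262.  287.] [ 504. -255.  286.] axis [-0.162  0.987  0.026] -40.669604609106216 47.324086303326865 zmax 292.3767296481966
```

View pics/tz.png

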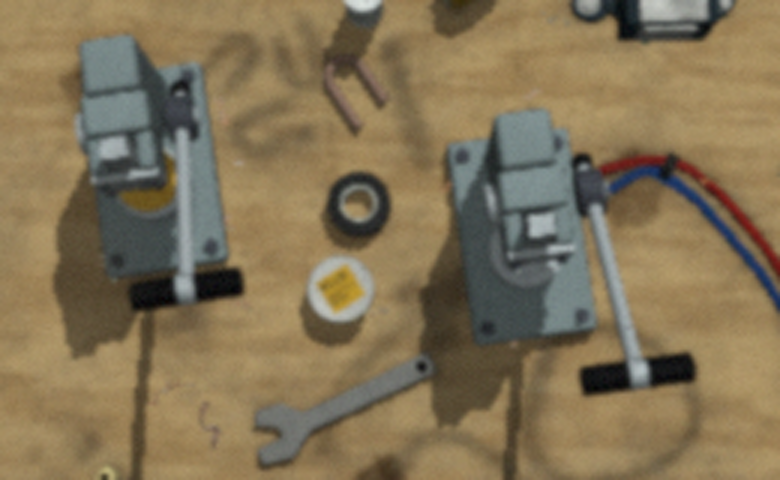

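View pics/sz.png

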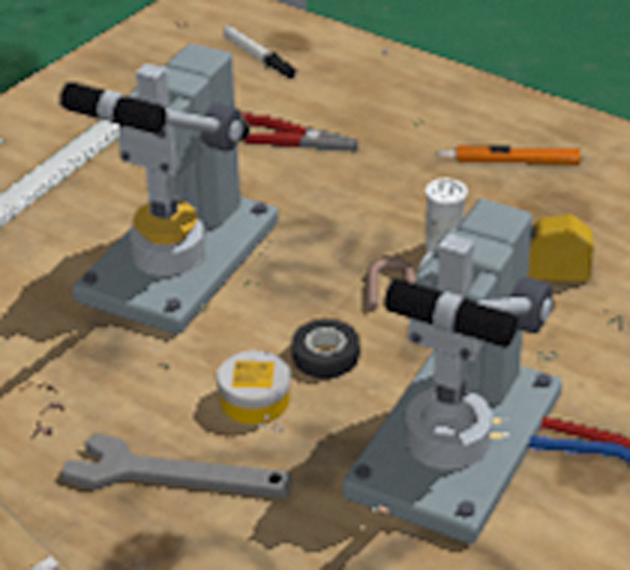

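```bash
python3 -m pendant '[0,0,37,0.11,0, 0,0,37,0.11,0, 0,0,37,0.11,0, 20,-23,0,0.11,0, 24,-27,0,0,0, 24,-27,0,0,0, 24,-27,0,0,0, 24,-27,0,0,0, 24,-27,0,0,0, 24,-27,0,0,0, 24,-27,0,0,0, 24,-27,0,0,0]' 40
```

```text
time: 1.1
tool_pos: [367.5, 329.5, 338.4]
tcp_rot: [-179.2, -0.1, -167.9]
ft_force: [0.4, 0.1, 0.1]
finger_gap: 0.1
```

```bash
python3 -m pendant '[24,-26,0,0,0, 24,-26,0,0,0, 24,-26,0,0,0, 24,-26,0,0,0, 24,-26,0,0,0, 24,-26,0,0,0, 24,-26,0,0,0, 20,-22,0,0,0,0,0,0,-0.03,0,0,0,0,0,0]'
python3 - <<'E'
from bench import viewer
import cv2,numpy as np
for n in("scene","wrist","top"):
    d=viewer.snapshot(n);cv2.imwrite(f"pics/{n}1.png",d['frame']);np.savez(f"{n}1.npz",**d)
a=[cv2.imread(f"pics/{n}1.png") for n in("scene","wrist")]
cv2.imwrite("pics/both1.png",cv2.resize(np.hstack(a),(800,300)))
E
```

```text
time: 1.93
tool_pos: [564.5, 105.2, 332.8]
tcp_rot: [-179.1, -0.5, -170.1]
ft_force: [0.6, 0.2, -0.6]
finger_gap: -0.1
```

View pics/both1.png

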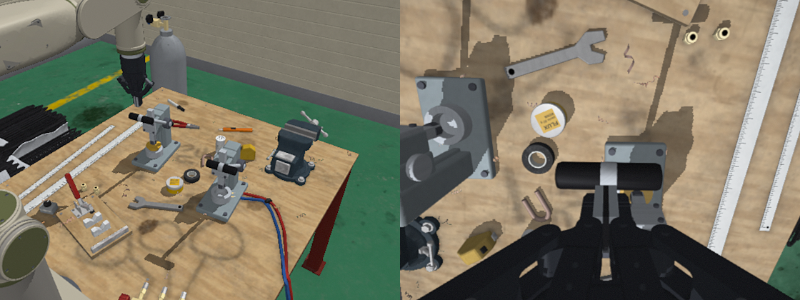

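```bash
python3 - <<'E'
from h import *
d=load('wrist1.npz');P=pts(d);c=d['frame'].max(2)
m=(c<60)&(P[...,2]>255)&(P[...,2]<300);m[270:]=0
Q=P[m];print(len(Q),Q.mean(0),Q.min(0),Q.max(0)); 
import numpy as np
ax=np.array([-.175,.985]);f=np.array([-.985,-.175]);pr=Q[:,:2]@f
top=Q[Q[:,2]>np.percentile(Q[:,2],90)];print(top.mean(0),pr.min(),pr.max(),np.array([573,105])@f, np.percentile(pr,[2,50,98]))
a=Q[:,:2]@ax; print(a.min(),a.max(),np.array([573,105])@ax)
E
```

```text
4548 [568.05594886 107.33568125 288.40619251] [553.45847822  62.7043393  273.37499745] [587.0336484  151.60303286 293.63548464]
[571.54785863 107.43729308 292.11138021] -592.9773858532255 -569.8210538025652 -582.78 [-590.53488242 -577.38180346 -570.56766009]
-38.15987643403427 50.093484511083716 3.150000000000007
```

```bash
python3 -m pendant '[7,2,-10,0,0, 0,0,-12,0,0, 0,0,-8,0,0, 0,0,-4,0,0, 0,0,-4,0,0, 0,0,0,0,0]'
```

```text
time: 2.58
tool_pos: [568.9, 113.4, 290.9]
tcp_rot: [-179.1, -0.5, -169.3]
ft_force: [0.7, -1.1, 2.9]
finger_gap: 0.5
```

```bash
python3 -m pendant '[-2,-2,-6,0,0, -4,-2,-8,0,0, -5,-2,-9,0,0, -5,-2,-9,0,0, -4,-1,-9,0,0, 0,0,0,0,0]'
```

```text
time: 3.08
tool_pos: [549.5, 107.8, 255.6]
tcp_rot: [-179.4, 0.2, -169.1]
ft_force: [1.2, 0.0, 1.3]
finger_gap: -0.1
```

```bash
cat > look.py <<'E'
import sys
from bench import viewer,sensors
from h import *
n=sys.argv[1];d=viewer.snapshot('scene');cv2.imwrite(f'pics/s{n}.png',cv2.resize(d['frame'][60:260,100:310],None,fx=3,fy=3,interpolation=2)[:600])
w_=viewer.snapshot('wrist');cv2.imwrite(f'pics/w{n}.png',w_['frame'])
s=sensors.sense();print(s['time'],s['tool_pos'],s['ft_force'])
P=pts(w_);c=w_['frame'].max(2);f=np.array([-.985,-.175])
r=P[...,:2]-s['tool_pos'][:2];m=(c<60)&(abs(P[...,2]-s['tool_pos'][2]+8)<25)&(np.hypot(r[...,0],r[...,1])<60);m[260:]=0
Q=P[m];print(m.sum(),'front extent rel tcp',np.percentile((Q[:,:2]-s['tool_pos'][:2])@f,[2,50,98]),'ztop',np.percentile(Q[:,2],[5,95]))
E
python3 look.py 2
```

```text
3.1833 [550.45241629 107.90588033 257.40258392] [-1.6399787   0.43569681  4.18534283]
2049 front extent rel tcp [ 7.16502868  9.13523265 10.44654528] ztop [243.60258173 252.3154464 ]
```

View pics/s2.png

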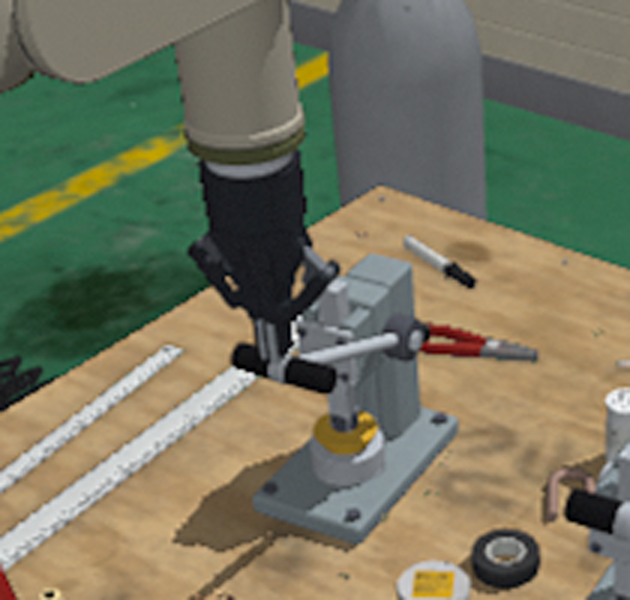

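View pics/w2.png

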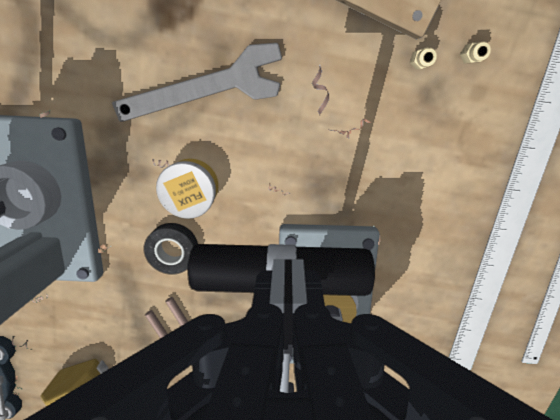

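```bash
python3 -m pendant '[-3,-1,-9,0,0, -3,-1,-9,0,0, -3,0,-9,0,0, -2,0,-9,0,0, -2,0,-9,0,0, -1,0,-9,0,0, -1,0,-9,0,0, 0,0,0,0,0]'; python3 look.py 3
```

```text
time: 3.85
tool_pos: [538.3, 105.7, 205.6]
tcp_rot: [-179.2, 0.9, -169.1]
ft_force: [-1.6, -0.1, 4.7]
finger_gap: 0.1
3.95 [538.69006023 105.7885207  207.0106657 ] [-3.15716674 -1.26504443  6.16232937]
2957 front extent rel tcp [ 7.89590444 11.01977571 12.93973043] ztop [192.03976774 203.84295234]
```

```bash
python3 -m pendant '[-1,0,-9,0,0, -1,0,-10,0,0, 0,0,-10,0,0, 0,0,-10,0,0, 1,0,-10,0,0, 1,0,-10,0,0, 1,0,-10,0,0, 0,0,0,0,0]'; python3 look.py 4
```

```text
time: 4.62
tool_pos: [544.1, 106.2, 150.2]
tcp_rot: [-179.2, 1.5, -169.1]
ft_force: [-4.3, 0.2, 5.7]
finger_gap: -0.1
4.7167 [544.4261159  106.16461975 151.57438258] [-2.81359729 -0.25035208  6.928953  ]
4756 front extent rel tcp [ 9.44711432 15.38849507 18.97404378] ztop [138.69336858 150.85300359]
```

```bash
python3 -m pendant '[-4,-1,-1,0,0, -5,-1,-1,0,0, -3,0,-1,0,0]'; python3 look.py 5
```

```text
time: 4.97
tool_pos: [538.7, 104.8, 154.8]
tcp_rot: [-179.1, 2.3, -169.1]
ft_force: [2.6, -1.7, 6.6]
finger_gap: 0.0
5.0667 [538.61127303 104.77417608 155.02299346] [ 2.29430656 -0.55303321  6.35633488]
3167 front extent rel tcp [ 8.14460357 11.52164593 13.59072765] ztop [142.20077009 152.8689913 ]
```

View pics/s5.png

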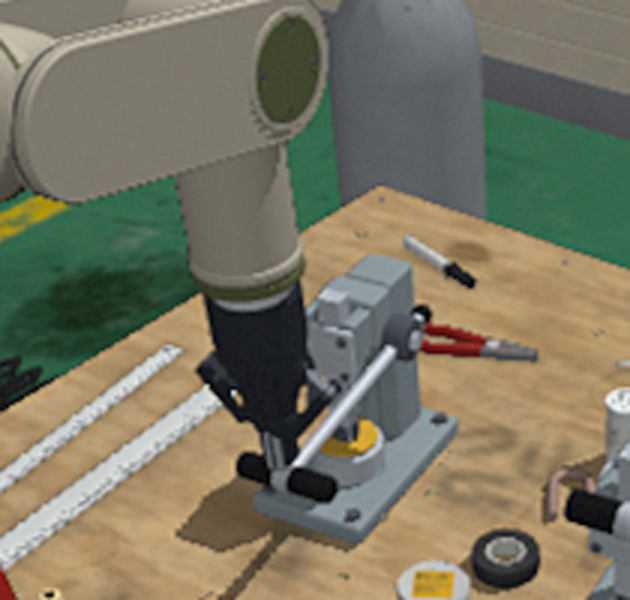

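```bash
python3 -m pendant '[0,0,-9,0,0, 0,0,-9,0,0, -1,0,-9,0,0, -1,0,-8,0,0, 0,0,-5,0,0]'; python3 look.py 6
```

```text
time: 5.48
tool_pos: [544.2, 105.5, 126.4]
tcp_rot: [-179.0, 3.2, -169.1]
ft_force: [-15.6, -1.4, 25.4]
finger_gap: -0.3
5.5833 [544.00503707 105.45153165 127.01728815] [-8.61428303 -0.88305985 14.64489368]
3331 front extent rel tcp [ 8.24691797 11.83537941 13.90586114] ztop [112.98552997 124.49043126]
```

```bash
python3 -m pendant '[-1,0,-3,0,0, 0,0,-3,0,0, 0,0,-2,0,0]'; python3 look.py 7
```

```text
time: 5.83
tool_pos: [544.4, 105.5, 126.9]
tcp_rot: [-179.0, 3.3, -169.1]
ft_force: [-10.0, -1.3, 15.6]
finger_gap: 0.2
5.9333 [545.00171273 105.53481079 127.00566318] [-9.11229875 -0.18869906 15.09287904]
3635 front extent rel tcp [ 8.74291336 12.68504104 14.94308396] ztop [113.3100879  125.37023995]
```

View pics/s7.png

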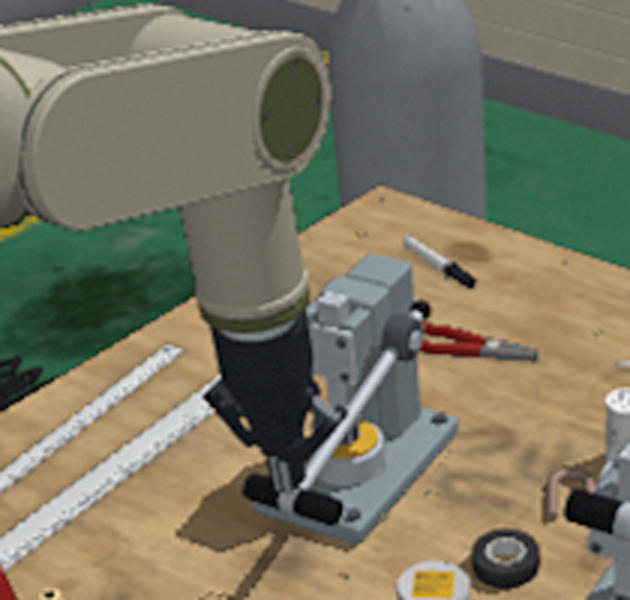

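View pics/w7.png

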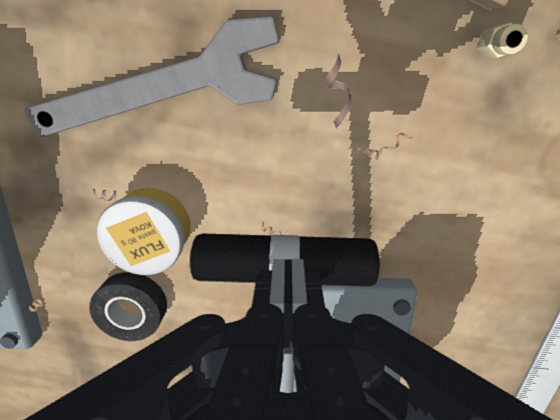

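```bash
python3 -m pendant '[-2,0,3,0,0, -2,0,5,0,0, -2,0,5,0,0, -1,0,5,0,0, -1,0,5,0,0]'; python3 look.py 8
```

```text
time: 6.35
tool_pos: [541.5, 105.0, 158.0]
tcp_rot: [-178.8, 3.8, -169.1]
ft_force: [-1.5, -0.1, 4.9]
finger_gap: 0.1
6.45 [542.10004526 105.11006821 159.18776531] [-2.43955543  0.15915451  6.69925788]
4456 front extent rel tcp [ 9.09971902 14.35653763 17.5246658 ] ztop [146.90358096 158.61942774]
```

```bash
python3 -m pendant '[-4,-1,1,0,0, -4,-1,1,0,0, -3,0,2,0,0]'; python3 look.py 9
```

```text
time: 6.7
tool_pos: [535.7, 103.5, 168.7]
tcp_rot: [-178.8, 4.6, -169.1]
ft_force: [2.5, 0.6, 6.0]
finger_gap: -0.0
6.8 [535.64255482 103.50524099 169.35152755] [ 1.51423822 -0.09634266  5.67626044]
2766 front extent rel tcp [ 7.47463243 10.07051333 11.680955  ] ztop [155.56367054 166.31974439]
```

```bash
python3 -m pendant '[-1,0,5,0,0, -1,0,5,0,0, -1,0,5,0,0, 0,0,5,0,0, 0,0,5,0,0, 0,0,5,0,0]'; python3 look.py 10
```

```text
time: 7.3
tool_pos: [534.9, 103.7, 205.8]
tcp_rot: [-178.7, 5.0, -169.1]
ft_force: [1.5, 0.3, 3.4]
finger_gap: 0.3
7.4 [535.06884168 103.6674621  206.52514463] [-0.08063966 -0.5630609   5.48432315]
2101 front extent rel tcp [6.20917905 7.64957031 9.05103978] ztop [191.793336   202.48525344]
```

```bash
python3 -m pendant '[2,0,5,0,0, 2,0,5,0,0, 2,0,5,0,0, 2,1,5,0,0, 2,0,5,0,0]'; python3 look.py 11
```

```text
time: 7.82
tool_pos: [542.6, 104.9, 232.1]
tcp_rot: [-178.8, 4.5, -169.1]
ft_force: [-2.3, 2.0, 4.1]
finger_gap: -0.1
7.9167 [543.3008449  104.96336185 233.17714562] [-2.95036564 -0.32739258  4.59234937]
2717 front extent rel tcp [ 7.30370742  9.7825756  11.38634491] ztop [219.30021307 230.18441156]
```

```bash
python3 -m pendant '[2,0,5,0,0, 2,1,5,0,0, 3,0,5,0,0, 3,1,5,0,0, 3,0,5,0,0]'; python3 look.py 12
```

```text
time: 8.33
tool_pos: [557.0, 106.9, 260.5]
tcp_rot: [-178.8, 4.6, -169.1]
ft_force: [-2.2, 0.8, 4.6]
finger_gap: 0.1
8.4333 [557.76739489 107.02665912 261.60493216] [-2.2235582   1.16823311  5.2967823 ]
3885 front extent rel tcp [ 8.45209752 12.73090398 15.26838578] ztop [248.67485338 260.26789143]
```

```bash
python3 -m pendant '[0,0,4,0,0, 1,0,4,0,0, 2,1,5,0,0, 2,0,5,0,0, 2,0,4,0,0]'; python3 look.py 13
```

```text
time: 8.85
tool_pos: [567.1, 108.2, 285.9]
tcp_rot: [-178.7, 4.8, -169.1]
ft_force: [0.2, 0.3, 2.0]
finger_gap: 0.1
8.95 [567.49425113 108.21428396 286.57773259] [-1.4407529   0.319805    4.12752825]
2670 front extent rel tcp [ 7.0134989   9.36663113 10.98607812] ztop [271.47977786 283.29307135]
```

```bash
python3 -m pendant '[1,0,2,0,0, 1,0,2,0,0, 0,0,3,0,0, 0,0,4,0,0, 0,0,5,0,0, 0,0,10,0,0, 0,0,20,0,0, 0,0,20,0,0, -20,0,20,0,0, -30,0,0,0,0, -30,30,0,0,0, -30,30,0,0,0]';python3 -m pendant '[-30,30,0,0,0, -30,30,0,0,0,-30,30,0,0,0,0,0,0,0,0,0,0,0,0,0,0,0,0,0,0]'; python3 - <<'E'
from bench import viewer,sensors
from h import *
for n in('scene','top'):
    d=viewer.snapshot(n);np.savez(n+'9.npz',**d);P=pts(d);a=d['frame']
    cv2.imwrite(f'pics/{n}9.png',cv2.resize(a[130:320,160:370] if n=='scene' else a[100:280,140:400],None,fx=3,fy=3,interpolation=2))
    d0=load(n+'0.npz');P0=pts(d0)
    for nm,b in dict(scene=[('L',(175,150,220,180)),('S',(285,218,335,248))],top=[('L',(180,205,225,225)),('S',(330,235,375,255))])[n]:
        for p,im in((P0,d0['frame']),(P,a)):
            Q=p[b[1]:b[3],b[0]:b[2]].reshape(-1,3);c=im[b[1]:b[3],b[0]:b[2]].reshape(-1,3).max(1);Q=Q[(c<60)&(Q[:,2]>200)&(Q[:,2]<330)];print(n,nm,len(Q),Q.mean(0).round(1))
for k in('0','9'):
    d=load(f'scene{k}.npz');P=pts(d)[195:225,200:235];f=d['frame'][195:225,200:235].astype(int);m=(f[...,2]-f[...,0]>80);print(k,m.sum(),np.percentile(P[m][:,2],[10,50,90]))
s=sensors.sense();print(s['time'],s['tool_pos'],s['ft_force'])
E
```

```text
time: 9.95
tool_pos: [457.1, 163.5, 375.5]
tcp_rot: [-178.7, 4.4, -169.7]
ft_force: [0.2, 0.8, -0.5]
finger_gap: -0.1
time: 10.45
tool_pos: [359.7, 257.4, 382.0]
tcp_rot: [-178.9, 4.7, -169.3]
ft_force: [-0.3, 0.5, 0.2]
finger_gap: 0.4
scene L 254 [567.7  99.3 284.9]
scene L 254 [567.9  99.3 284.7]
scene S 397 [ 503.8 -254.6  285.7]
scene S 400 [ 503.8 -254.7  285.8]
top L 279 [571.6 107.2 289.1]
top L 277 [571.5 107.2 289.1]
top S 263 [ 509.6 -250.   289.6]
top S 259 [ 509.4 -249.5  289.6]
0 154 [56.33362003 66.42342098 68.71692178]
9 166 [52.76038281 55.61040859 58.29376008]
10.55 [360.67087587 256.55239796 381.64119121] [ 0.22557953  0.45085261 -0.30809757]
```

View pics/scene9.png

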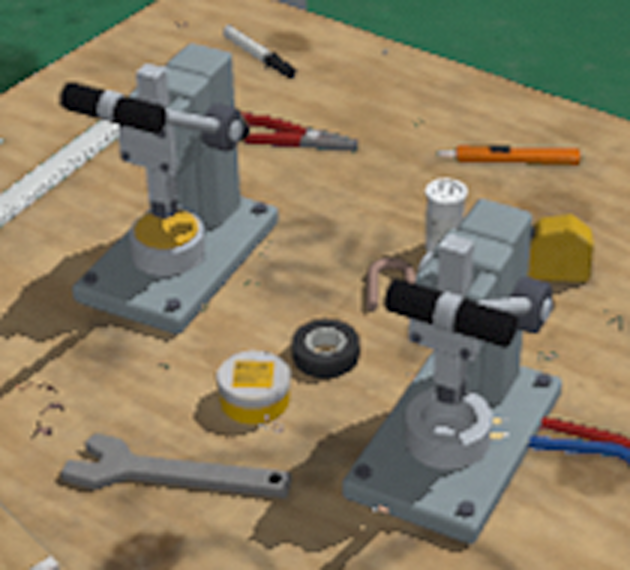

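The picture shows the flange sitting on the die at about (168,230), about 11 mm lower than at the start. Both levers are in their starting positions, with grips at about (112,107) and (450,310), and the arm is well clear.

```bash
python3 -c "from bench import job;print(job.hand_in())"
```

```text
the job is handed in; nothing more can be done
None
```

I pressed the bush home in the loaded press (the left one, at y ≈ +105 mm) and handed the job in at about 10.5 s. No verdict was reported.

- **Press stroke:** I pushed the grip down with closed fingers to the bottom stop. The finger tips (TCP) stopped at z ≈ 127 mm with the upward force peaking at about 25 N, which fits a lever angle of about 0.86 rad, and I held it there for about 0.4 s.
- **Return:** I followed the lever back up at an average of about 0.4 rad/s, staying in contact until it reached rest, then moved clear.
- **Bush:** The last images show the flange down on the die, its surface about 10.8 mm lower than at the start. That is close to the 11 mm threshold, but the bush could start up to 3 mm in. The depth reading is only good to about 2 mm, so it does not settle this on its own.
- **Levers:** Both grips were back within about 0.5 mm of their starting positions, and I never touched the empty press. The wrist force read about zero at the end.
- **Drift:** The tool moved up to 7 mm off the grip centre and tilted up to 5° during the stroke. I corrected the position twice, and contact was kept throughout.

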